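Honey from under the window lid

TASK

The honey is wanted at breakfast: set the salt cellar and the clip-top jar that stand on the lid of the wooden box aside on the wooden board, then swing the lid right back until it stays open by itself, and stand the honey jar upright in the middle of the round white plate, leaving the bottle stopper standing undisturbed in the box. Then, with the two pots still on the board, shut the lid fully, and put the salt cellar and the clip-top jar back upright on the lid, each in the middle of the same cork disc on which it stood at the start.

Things in the scene. Friction and masses are not known exactly. Their poses are not given: they have to be found in the camera images.
- pantry_box: Fixed wooden box, outside 160 (its x) x 220 (its y) x 80 mm high, walls and floor 7 mm. Origin at the centre of its underside. Its +x side, to the robot's right (yaw -80 to -100 degrees), carries the lid hinge: a line along y at x = +80, z = +85 mm; the handle is on the left. Honey jar and stopper stand in it, at y about +40 and -40 mm, x about -37 mm, seen through the pane.
- lid (a joint): Lid hinge (rad): 0 shut, grows as it opens, stop at 1.95; past about 1.57 it leans back and stays, before that it falls shut. Lid 160 x 220 x 10 mm, 0.35 kg, clear pane in a wooden frame, top 90 mm above the worktop. Fixed on it two cork discs, 68 mm across, 2 mm thick (tops at 92 mm), at box x = +30, y = +50 and -50 mm; one pot starts on each, within 5 mm of its centre.
- lid_bar (a point): Middle of the lid's steel bar handle: round, 10 mm thick, 110 mm long, parallel to the hinge, 45 mm clear of the lid's free edge in the plane of the lid, on a leg at each end. It lies 205 mm from the hinge line, 85 mm high when shut; pinched from above at its middle, it turns between the fingers.
- side_board: Plain light wooden board lying flat, fixed, 180 x 180 x 14 mm with rounded edges: the side area, with room for both pots corner to corner (e.g. at x, y = +36, -36 and -36, +36 mm). Origin at the centre of its underside.
- plate: Round white empty plate, fixed, 211 mm across, 14 mm high at the rim; flat middle 120 mm across, 8 mm above the worktop. Origin at the centre of its underside.
- salt_cellar: Grey-green round stoneware salt pot, open on top, 63 mm across, 36 mm high, about 0.12 kg; straight enough to grip across from 12 to 36 mm up. Origin at the centre of its underside, z up.
- clip_jar: Squat glass clip-top jar of brown sugar with wire clip (the lid is fixed), 73 (its x, with the wire) x 62 mm (its y), 70 mm high, about 0.28 kg. Grip its round body along its y axis, below 55 mm height. Its y axis starts within 15 degrees of the line of the box's x axis. Origin at the centre of its underside, z up.
- honey_jar: Round honey jar with red screw cap, 58 mm across, 68 mm high, 0.15 to 0.31 kg, straight sides. Stands in the box under the clear pane at the start. Origin at the centre of its underside, z up.
- bottle_stopper: Small pale metal bottle stopper standing on its ball, 36 mm across, 52 mm high. Stands in the box beside the honey jar; to be left there. Origin at the centre of its underside, z up.
There are look-alikes about, which are no part of the job. What is shaped like the clip_jar but green or orange is not meant.

How it is judged (in metres and radians):
On the way, in this order (a step that is already met when the one before it is completed fails the run):
1. salt cellar and clip-top jar both stand upright on the board while the lid is still shut (x of salt_cellar in the frame of side_board between -0.08 and 0.08 m and y of salt_cellar in the frame of side_board between -0.08 and 0.08 m and z of salt_cellar in the frame of side_board between 0.008 and 0.022 m and linear speed of each of salt_cellar, clip_jar below 0.03 m/s and angle between each of salt_cellar, clip_jar's own z axis and vertical below 0.12 rad and x of clip_jar in the frame of side_board between -0.08 and 0.08 m and y of clip_jar in the frame of side_board between -0.08 and 0.08 m and z of clip_jar in the frame of side_board between 0.008 and 0.022 m and value of joint lid below 0.1 rad), for 0.2 s.
2. the lid is swung back past its balance point (over 1.75 rad) and stays there, both pots still on the board (x of salt_cellar in the frame of side_board between -0.08 and 0.08 m and y of salt_cellar in the frame of side_board between -0.08 and 0.08 m and z of salt_cellar in the frame of side_board between 0.008 and 0.022 m and linear speed of each of salt_cellar, clip_jar below 0.03 m/s and angle between each of salt_cellar, clip_jar's own z axis and vertical below 0.12 rad and x of clip_jar in the frame of side_board between -0.08 and 0.08 m and y of clip_jar in the frame of side_board between -0.08 and 0.08 m and z of clip_jar in the frame of side_board between 0.008 and 0.022 m and value of joint lid above 1.75 rad), for 0.4 s.
3. the honey jar stands upright in the middle of the plate (within 20 mm), with the lid still open (horizontal distance between honey_jar and plate below 0.02 m and z of honey_jar in the frame of plate between 0.002 and 0.016 m and linear speed of honey_jar below 0.03 m/s and angle between honey_jar's own z axis and vertical below 0.12 rad and value of joint lid above 1.75 rad), for 0.2 s.
4. the lid is shut again (under 0.04 rad) with both pots still on the board (x of salt_cellar in the frame of side_board between -0.08 and 0.08 m and y of salt_cellar in the frame of side_board between -0.08 and 0.08 m and z of salt_cellar in the frame of side_board between 0.008 and 0.022 m and linear speed of each of salt_cellar, clip_jar below 0.03 m/s and angle between each of salt_cellar, clip_jar's own z axis and vertical below 0.12 rad and x of clip_jar in the frame of side_board between -0.08 and 0.08 m and y of clip_jar in the frame of side_board between -0.08 and 0.08 m and z of clip_jar in the frame of side_board between 0.008 and 0.022 m and value of joint lid below 0.04 rad), for 0.2 s.
At the end, for the whole second after the job is handed in: Honey jar upright on the plate within 20 mm of its centre; lid shut (under 0.04 rad); salt cellar and clip-top jar upright on the lid, each within 15 mm of where it stood at the start; stopper still standing in the box within 20 mm of its start; all at rest (horizontal distance between honey_jar and plate below 0.02 m and z of honey_jar in the frame of plate between 0.002 and 0.016 m and linear speed of each of honey_jar, salt_cellar, clip_jar, bottle_stopper below 0.03 m/s and angle between each of honey_jar, salt_cellar, clip_jar, bottle_stopper's own z axis and vertical below 0.12 rad and value of joint lid below 0.04 rad and distance of each of salt_cellar, clip_jar from where it was at the start of the episode below 0.015 m and distance of bottle_stopper from where it was at the start of the episode below 0.02 m); the robot touches nothing.
It fails at once if the salt cellar, clip-top jar or honey jar is tipped over (more than 0.7 rad) (angle between any of salt_cellar, clip_jar, honey_jar's own z axis and vertical above 0.7 rad).
It fails at once if the stopper is knocked over or taken away (tilted over 0.7 rad or moved over 50 mm) (angle between bottle_stopper's own z axis and vertical above 0.7 rad or distance of bottle_stopper from where it was at the start of the episode above 0.05 m).
It also fails if it takes over 152 s, if anything falls off the work surface, if the arm or the gripper's body presses on something with over 40 N, if the wrist force passes 120 N, or if a joint passes its speed limit or range.

ROBOT

A 6-joint arm with a two-finger parallel gripper is mounted at the origin on a cart in front of the work surface, level with it; the furniture and walls round the work are solid. World frame = base frame: x ahead of the robot, y to its left, z up, the work surface at z = 0. Lengths are in mm, angles in rad, forces in N, time in s.
With the tool pointing down it reaches from about 300 to 875 mm from the base axis. Payload 4.2 kg.
Tool frame: the origin (TCP) lies on the centre line of the jaws, within the pads' length; the fingertips stand 8 mm ahead of it and the grasp point (between the pads) lies 11 mm behind it (tip_extent is the distance from the TCP to the fingertips, in mm); z points along the fingers, y is the line along which they close (so a half turn about z gives the same grasp; the last joint's range is limited). The gripper opens to 85 mm and grips with 20 to 120 N. Pads are 22 mm wide; open, the fingers measure 114 mm over their backs; the gripper's body (76 mm by 85 mm) begins 54 mm behind the grasp point. The pads swing forward as they close: fully open they stand 13 mm farther back than shut.
Start: joints at [1.243, 0.32, 1.565, -0, 1.257, -0.02], TCP at [174.205, 547.99, 239.338] pointing down, gripper open.
Joint ranges: [-3.11, 3.11], [-0.84, 2.01], [0.21, 2.61], [-1.34, 4.49], [0.05, 2.63], [-2.56, 2.56]. Speed limits (rad/s): [2.57, 2.57, 3.14, 3.14, 3.14, 3.14].

INTERFACE

Orientations are given as a unit quaternion [x, y, z, w].
In Python, from plant import * gives the robot as it stands. The module is installed in compiled form; this text tells all that it offers.
- The arm moves only by the tool carry_out, never from a script. Its argument "moves" is text: rows parted by semicolons, each of 7 numbers parted by spaces: the shift along the world's x, y, z in cm, then the turn, a rotation vector about the world's x, y, z in rad, then the finger opening in cm, from 0 to 8.54. A call has 1 to 20 rows; each row is the pose to reach, as a shift and turn from the pose commanded when the call began; what a row does not reach only later rows make up. A row lasts 1/8 s, in which the tool goes at most 62.5 mm and 10.7 degrees, less where a joint would pass 70% of its speed; a pose out of reach is approached as far as the arm can. A call with a gripper value outside its range is refused whole. The fingers move at their own pace and stop on an object; the grip force is fixed at half the most. Time passes only in rows, so rows that repeat a pose let the fingers close. It gives the time, the measured TCP pose, the force, the opening and the grip force at its end, in the units of the state.
- sense(): the state, without advancing time (a new reading comes with each control period).
- capture(name): name is "scene" or "top" or "wrist"; returns a dict with "frame" (400x640x3 uint8, red, green, blue), "intrinsics" (3x3 intrinsics, pixels), "world_from_camera" (4x4, takes a point from camera to world coordinates). Camera axes: x right, y up, looking along -z (the intrinsics and any distortion apply to the point x, -y, -z); pixel columns grow to the right and rows downward; lengths in mm; the calibration is good to about 2 mm. The wrist camera is an equidistant fisheye: a pixel r from the principal point sees the ray r / f radians off the axis. A picture is of the moment at which its call begins. There is no depth.
- close_job(): hands the job in; it is judged then, once.
The state is a dict: "clock": time; "joints": joint angles; "joint_velocities": joint speeds; "tau": joint torques, N m; "tool_pos": TCP position; "tcp_rot": TCP orientation; "wrist_force": force on the tool from outside, world axes, zero at the start; "wrist_torque": the same for the moment, N m; "finger_gap": finger opening in mm; "gripper_force": force on a finger pad.
Only numpy, scipy, OpenCV 4.12 (cv2) and the standard library are available. Lean on these libraries where they do the work, as an engineer would, in place of code of your own. Each camera call takes 0.05 s, during which the arm holds its last target. There are 200 camera calls.

## Working session

There is one attempt and no reset: what is moved stays moved. The work goes in short steps, Python scripts to look and compute and a tool call to move; the robot and the scene stay as the last step left them, time stands still between calls to the robot, and variables do not carry over. Pictures are saved under pics/ and viewed, at most 14 in all, crops included, and the job is handed in when it is done.

Besides the shell and the picture viewer there is one more tool, called after "Request:" as a command line: name --argument value ..., lists and objects as JSON in quotes. carry_out: Moves the arm, as the interface text tells. Its arguments: {"type":"object","properties":{"moves":{"type":"string"}},"required":["moves"]}

```bash
ls; mkdir -p pics
cat > h.py <<'E'
from plant import *
import numpy as np, cv2
def save(n,f): cv2.imwrite(f'pics/{f}.png',cv2.cvtColor(n['frame'],cv2.COLOR_RGB2BGR))
def ray(c,u,v):
    K=np.array(c['intrinsics']);T=np.array(c['world_from_camera'])
    x=(u-K[0,2])/K[0,0];y=(v-K[1,2])/K[1,1]
    if c.get('fish'):
        r=np.hypot(x,y)+1e-12; d=np.array([np.sin(r)*x/r,-np.sin(r)*y/r,-np.cos(r)])
    else: d=np.array([x,-y,-1.])
    return T[:3,3],T[:3,:3]@d
def onz(c,u,v,z):
    o,d=ray(c,u,v); return o+d*(z-o[2])/d[2]
def proj(c,p):
    K=np.array(c['intrinsics']);T=np.array(c['world_from_camera'])
    q=T[:3,:3].T@(np.array(p,float)-T[:3,3]); x,y,z=q[0],-q[1],-q[2]
    if c.get('fish'):
        r=np.hypot(x,y); t=np.arctan2(r,z); x,y=x/r*t,y/r*t
    else: x,y=x/z,y/z
    return K[0,0]*x+K[0,2],K[1,1]*y+K[1,2]
def cross(c1,p1,c2,p2):
    o1,d1=ray(c1,*p1);o2,d2=ray(c2,*p2)
    d1/=np.linalg.norm(d1);d2/=np.linalg.norm(d2)
    s=np.linalg.lstsq(np.c_[d1,-d2],o2-o1,rcond=None)[0]
    a,b=o1+s[0]*d1,o2+s[1]*d2
    return (a+b)/2,np.linalg.norm(a-b)
def cap(n):
    c=capture(n); c['fish']=(n=='wrist'); return c
E
python3 - <<'E'
from h import *
for n in('scene','top','wrist'):
    c=cap(n); save(c,n+'0'); print(n,np.round(c['intrinsics'],1).tolist(),np.round(c['world_from_camera'],3).tolist())
print(sense())
E
```

```text
pics
scene [[481.8, 0.0, 324.9], [0.0, 481.8, 208.2], [0.0, 0.0, 1.0]] [[0.527, 0.38, -0.76, -791.798], [-0.85, 0.249, -0.465, -910.006], [0.012, 0.891, 0.454, 844.5], [0.0, 0.0, 0.0, 1.0]]
top [[510.3, 0.0, 322.5], [0.0, 510.3, 206.8], [0.0, 0.0, 1.0]] [[0.294, 0.826, -0.482, -281.677], [-0.956, 0.261, -0.136, -341.724], [0.014, 0.5, 0.866, 1468.93], [0.0, 0.0, 0.0, 1.0]]
wrist [[309.7, 0.0, 316.7], [0.0, 309.7, 200.9], [0.0, 0.0, 1.0]] [[0.303, -0.913, -0.273, 105.022], [0.953, 0.29, 0.088, 569.283], [-0.002, -0.287, 0.958, 374.26], [0.0, 0.0, 0.0, 1.0]]
{'clock': 0.15, 'joints': array([ 1.24298415e+00,  3.20146237e-01,  1.56534532e+00,  1.57681816e-05,
        1.25741860e+00, -1.99950269e-02]), 'joint_velocities': array([ 0.000471  , -0.00309237, -0.00394403,  0.00120621, -0.00243409,
       -0.00010552]), 'tau': array([ 2.26204279e-04, -4.15838420e+01, -2.34344906e+01,  8.35671858e-05,
        5.86272043e-03, -7.56030971e-06]), 'tool_pos': array([174.09893768, 547.6637503 , 238.69548674]), 'tcp_rot': array([ 1.53304039e-01,  9.88178849e-01, -6.47518897e-04, -1.21368277e-04]), 'wrist_force': array([ 0.01448432,  0.58198216, -0.59620314]), 'wrist_torque': array([ 0.01543752,  0.0065817 , -0.05129496]), 'gripper_force': 0.0, 'finger_gap': 85.73164103633036}
```

View pics/scene0.png

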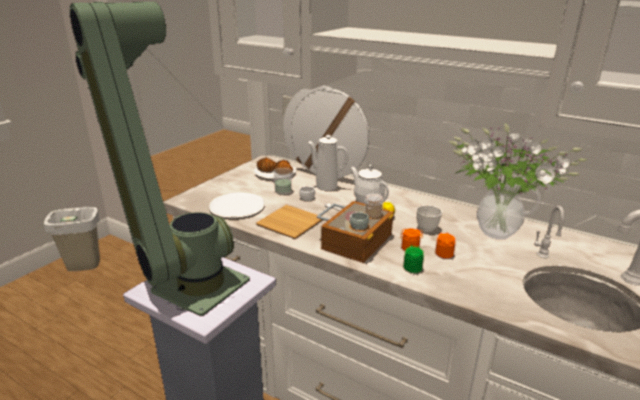

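View pics/top0.png

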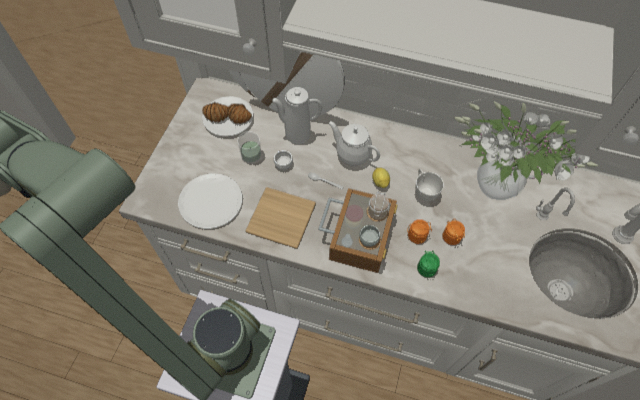

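The top view shows the plate at (210,201), board around (281,217), box around (363,230), the salt pot at (370,236), and the brown clip jar at (378,205). I'll enlarge both views next.

Run:
```python
import cv2,numpy as np
t=cv2.imread('pics/top0.png')[160:280,170:410]; s=cv2.imread('pics/scene0.png')[180:265,200:400]
a=cv2.resize(t,None,fx=3.3333,fy=3.3333,interpolation=3)
cv2.imwrite('pics/topc.png',a)
cv2.imwrite('pics/scenec.png',cv2.resize(s,None,fx=4,fy=4,interpolation=3))
```

```text
(no output)
```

View pics/topc.png

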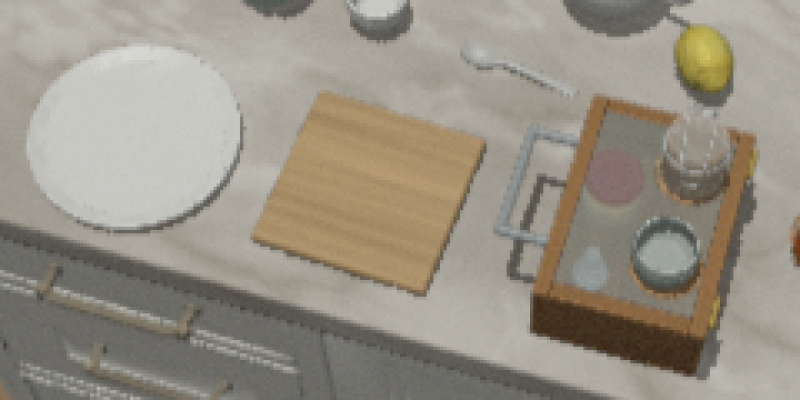

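View pics/scenec.png

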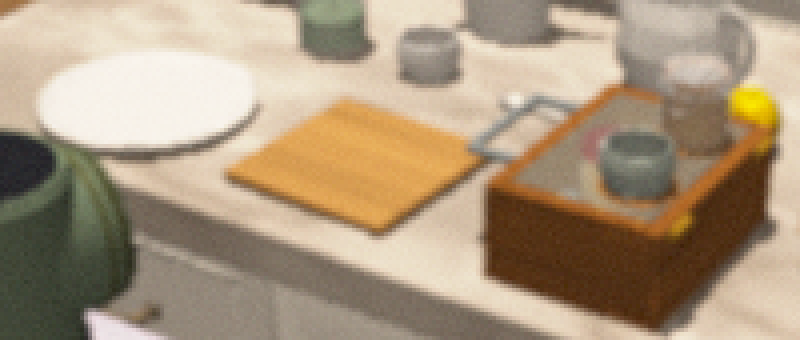

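The crops show the lid corners, the board corners, the plate ellipse, both pots and the bar clearly. I'll compute positions from them.

Run:
```python
from h import *
t=cap('top'); s=cap('scene')
P={'lidNL':((533,292),(487,183),90),'lidFL':((597,97),(615,86),90),'lidFR':((757,136),(775,133),90),'lidNR':((703,333),(655,235),90),
'salt':((667,248),(639,150),128),'jar':((699,132),(697,68),162),
'bF':((320,92),(345,98),14),'bR':((486,144),(485,158),14),'bN':((424,294),(380,233),14),'bL':((254,240),(228,176),14),
'plate':((135,137),(147,100),14),'barF':((533,130),(538,98),85),'barN':((500,230),(472,150),85)}
for k,(a,b,z) in P.items():
    a=(a[0]/3.3333+170,a[1]/3.3333+160); b=(b[0]/4+200,b[1]/4+180)
    X,e=cross(t,a,s,b); print(k,np.round(X),'gap',round(e,1),'top@z',np.round(onz(t,*a,z)[:2]),'scene@z',np.round(onz(s,*b,z)[:2]))
```

```text
lidNL [ 361. -190.   88.] gap 6.1 top@z [ 358. -188.] scene@z [ 361. -193.]
lidFL [ 578. -189.   86.] gap 5.5 top@z [ 573. -187.] scene@z [ 573. -194.]
lidFR [ 584. -344.   81.] gap 2.4 top@z [ 577. -343.] scene@z [ 568. -352.]
lidNR [ 366. -343.   87.] gap 0.4 top@z [ 365. -343.] scene@z [ 362. -345.]
salt [ 422. -295.  122.] gap 5.3 top@z [ 417. -293.] scene@z [ 414. -302.]
jar [ 528. -293.  152.] gap 2.2 top@z [ 521. -292.] scene@z [ 509. -303.]
bF [545.  88.  12.] gap 6.8 top@z [542.  89.] scene@z [545.  83.]
bR [539. -84.   1.] gap 6.5 top@z [534. -88.] scene@z [515. -95.]
bN [365. -82.   5.] gap 3.4 top@z [360. -82.] scene@z [354. -92.]
bL [372.  92.   5.] gap 7.0 top@z [365.  91.] scene@z [362.  79.]
plate [441. 245.  10.] gap 5.3 top@z [437. 245.] scene@z [437. 239.]
barF [ 526. -140.   82.] gap 5.0 top@z [ 523. -139.] scene@z [ 524. -144.]
barN [ 415. -142.   80.] gap 4.9 top@z [ 411. -141.] scene@z [ 410. -148.]
```

Request:
carry_out --moves "4 -5 1 0 0 0.1 8.5; 8 -10 2 0 0 0.2 8.5; 12 -14 3 0 0 0.308 8.5; 16 -18 3 0 0 0.308 8.5; 20 -22 3 0 0 0.308 8.5; 24 -26 3 0 0 0.308 8.5; 26 -31 3 0 0 0.308 8.5; 26 -36 3 0 0 0.308 8.5; 26 -41 3 0 0 0.308 8.5; 26 -46 3 0 0 0.308 8.5; 26 -51 3 0 0 0.308 8.5; 26 -56 3 0 0 0.308 8.5; 26 -61 3 0 0 0.308 8.5; 26 -66 3 0 0 0.308 8.5; 26 -71 3 0 0 0.308 8.5; 25 -76 2 0 0 0.308 8.5; 25 -80 2 0 0 0.308 8.5; 24.4 -84.4 2 0 0 0.308 8.5; 24.4 -84.4 2 0 0 0.308 8.5; 24.4 -84.4 2 0 0 0.308 8.5"

```text
clock: 2.75
tool_pos: [418.0, -295.5, 259.1]
tcp_rot: [0.0, 1.0, 0.001, -0.0]
wrist_force: [0.1, 0.2, 0.1]
finger_gap: 85.0
gripper_force: 0.0
```

Run:
```python
from h import *
c=cap('wrist'); save(c,'w1'); s=sense(); print(s['tool_pos'],s['tcp_rot'],s['joints'],s['clock'],np.round(c['world_from_camera'],3).tolist())
np.savez('w1',f=c['frame'],K=c['intrinsics'],T=c['world_from_camera'])
for n,p in dict(salt=(418,-296,128),jar=(518,-296,162),hon=(508,-229,75),bar=(468,-141,85)).items(): print(n,np.round(proj(c,p)))
```

```text
[ 418.13896249 -295.16304176  259.2419158 ] [-3.48128134e-04  9.99999842e-01  4.21969320e-04 -1.32655560e-04] [-6.37458755e-01  2.07558460e-01  1.66976882e+00  5.45351063e-04
  1.26498108e+00 -2.20911571e+00] 2.8 [[0.0, -0.958, -0.287, 345.507], [1.0, 0.0, -0.001, -296.434], [0.001, -0.287, 0.958, 394.831], [0.0, 0.0, 0.0, 1.0]]
salt [317. 193.]
jar [317. 308.]
hon [374. 256.]
bar [452. 226.]
```

View pics/w1.png

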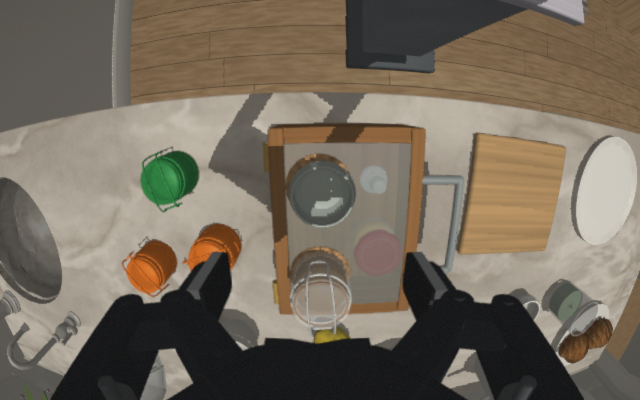

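The wrist view shows the salt rim at (322,190), the jar top at (321,294), the bar from (460,178) to (452,270), the board corners, and the stopper at (374,179) and honey at (378,251) under the pane. The clip wire lies along world x, so gripping along world y is right.

Run:
```python
from h import *
t=cap('top'); w=np.load('w1.npz'); w=dict(intrinsics=w['K'],world_from_camera=w['T'],fish=True)
P={'salt rim':((322,190),(667,248),128),'jar':((321,294),(699,132),162),'lidNL':((424,128),(533,292),90),'lidFL':((408,310),(597,97),90),'lidNR':((271,128),(703,333),90),
'bN':((476,133),(424,294),14),'bL':((565,146),(254,240),14),'bF':((549,253),(320,92),14),'bR':((459,252),(486,144),14),'barN':((460,178),(500,230),85),'barF':((452,270),(533,130),85),
'honey':((378,251),(614,176),75),'stop':((374,175),(592,258),59),'plate':((606,189),(135,137),14)}
for k,(a,b,z) in P.items():
    b=(b[0]/3.3333+170,b[1]/3.3333+160)
    X,e=cross(w,a,t,b); print(k,np.round(X),'gap',round(e,1),'wrist@z',np.round(onz(w,*a,z)[:2]),'top@z',np.round(onz(t,*b,z)[:2]))
```

```text
salt rim [ 414. -292.  134.] gap 1.7 wrist@z [ 415. -291.] top@z [ 417. -293.]
jar [ 692. -285. -119.] gap 5.9 wrist@z [ 502. -292.] top@z [ 521. -292.]
lidNL [ 359. -187.   88.] gap 1.6 wrist@z [ 359. -187.] top@z [ 358. -188.]
lidFL [ 561. -190.  112.] gap 2.1 wrist@z [ 579. -182.] top@z [ 573. -187.]
lidNR [ 362. -342.   94.] gap 2.8 wrist@z [ 362. -341.] top@z [ 365. -343.]
bN [364. -80.   7.] gap 2.5 wrist@z [365. -83.] top@z [360. -82.]
bL [368.  93.  14.] gap 4.5 wrist@z [370.  94.] top@z [365.  91.]
bF [539.  86.  30.] gap 10.6 wrist@z [554. 105.] top@z [542.  89.]
bR [534. -89.  18.] gap 3.8 wrist@z [538. -86.] top@z [534. -88.]
barN [ 411. -140.   88.] gap 2.0 wrist@z [ 412. -138.] top@z [ 411. -141.]
barF [ 513. -142.  106.] gap 3.6 wrist@z [ 527. -130.] top@z [ 523. -139.]
honey [ 502. -225.   75.] gap 1.1 wrist@z [ 502. -225.] top@z [ 503. -224.]
stop [ 415. -231.   70.] gap 6.8 wrist@z [ 416. -232.] top@z [ 422. -227.]
plate [440. 249.   4.] gap 2.4 wrist@z [437. 234.] top@z [437. 245.]
```

Request:
carry_out --moves "-0.2 0.4 -4 0 0 0 8.5; -0.2 0.4 -8 0 0 0 8.5; -0.2 0.4 -11 0 0 0 8.5; -0.2 0.4 -13 0 0 0 8.5; -0.2 0.4 -14.5 0 0 0 8.5; -0.2 0.4 -15.2 0 0 0 8.5; -0.2 0.4 -15.2 0 0 0 8.5; -0.2 0.4 -15.2 0 0 0 7.2; -0.2 0.4 -15.2 0 0 0 6.8; -0.2 0.4 -15.2 0 0 0 6.4; -0.2 0.4 -15.2 0 0 0 6.0; -0.2 0.4 -15.2 0 0 0 5.5; -0.2 0.4 -15.2 0 0 0 5.5"

```text
clock: 4.47
tool_pos: [416.3, -292.0, 108.4]
tcp_rot: [-0.0, 1.0, -0.0, 0.0]
wrist_force: [-2.7, 0.9, 6.5]
finger_gap: 59.5
gripper_force: 63.1
```

Request:
carry_out --moves "0 0 2 0 0 0 5.5; 0 0 5 0 0 0 5.5; 0 2 7 0 0 0 5.5; 0 6 7 0 0 0 5.5; 0 10 7 0 0 0 5.5; 0 14 7 0 0 0 5.5; 0 18 7 0 0 0 5.5; -0.2 22 7 0 0 0 5.5; -0.4 25.8 5 0 0 0 5.5; -0.4 25.8 2 0 0 0 5.5; -0.4 25.8 -2 0 0 0 5.5; -0.4 25.8 -5 0 0 0 5.5; -0.4 25.8 -6.5 0 0 0 5.5; -0.4 25.8 -7.2 0 0 0 5.5; -0.4 25.8 -7.7 0 0 0 5.5; -0.4 25.8 -7.7 0 0 0 5.5; -0.4 25.8 -7.7 0 0 0 5.5"

```text
clock: 6.6
tool_pos: [412.6, -34.1, 30.7]
tcp_rot: [-0.0, 1.0, -0.0, 0.001]
wrist_force: [-0.1, -0.2, -1.3]
finger_gap: 59.6
gripper_force: 65.1
```

Request:
carry_out --moves "0 0 -0.1 0 0 0 5.5; 0 0 -0.1 0 0 0 7; 0 0 -0.1 0 0 0 8.5; 0 0 -0.1 0 0 0 8.5; 0 0 -0.1 0 0 0 8.5; 0 0 2 0 0 0 8.5; 0 0 5 0 0 0 8.5; 0 0 10 0 0 0 8.5; 0 0 15 0 0 0 8.5; 0 -4 20 0 0 0 8.5; 1 -8 24 0 0 0 8.5; 2 -12 25 0 0 0 8.5; 3 -16 25 0 0 0 8.5; 4 -20 25 0 0 0 8.5; 5 -24 25 0 0 0 8.5; 6 -26 25 0 0 0 8.5; 6 -26 25 0 0 0 8.5; 6 -26 25 0 0 0 8.5"

```text
clock: 8.85
tool_pos: [471.8, -293.3, 280.1]
tcp_rot: [-0.0, 1.0, 0.001, -0.0]
wrist_force: [0.2, -0.8, -0.3]
finger_gap: 85.0
gripper_force: 0.0
```

Run:
```python
from h import *
c=cap('wrist'); save(c,'w2'); print(sense()['tool_pos'])
np.savez('w2',f=c['frame'],K=c['intrinsics'],T=c['world_from_camera'])
for z in (92,128,162): print(np.round(proj(c,(518,-295,z))))
```

```text
[ 471.81236593 -293.10713861  280.26815764]
[316. 220.]
[315. 232.]
[315. 246.]
```

View pics/w2.png

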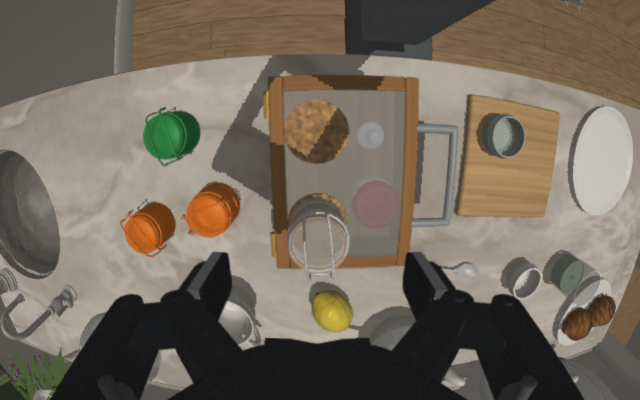

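The salt cellar stands on the board, with its rim at (503,135). The freed cork disc is at (317,131), and the jar top at (319,242).

Run:
```python
from h import *
L=lambda n:(lambda w:dict(intrinsics=w['K'],world_from_camera=w['T'],fish=True,frame=w['f']))(np.load(n+'.npz'))
a,b=L('w1'),L('w2'); t=cap('top')
tp=(699/3.3333+170,132/3.3333+160)
print('jar2v',cross(a,(321,294),b,(319,242)),cross(b,(319,242),t,tp)); print('jar@162',onz(b,319,242,162))
for n,(u,v,z) in dict(disc=(317,131,92),nr=(272,79,90),nl=(418,79,90),fl=(411,267,90),fr=(277,267,90),salt=(503,135,50),honey=(376,205,75),stop=(371,135,50),barN=(455,127,85),barF=(447,225,85),bNR=(469,96,14),bNL=(559,108,14),bFL=(545,217,14),bFR=(458,214,14)).items(): print(n,np.round(onz(b,u,v,z)[:2],1))
g=cv2.cvtColor(b['frame'],cv2.COLOR_RGB2HSV)[95:170,280:355]
m=((g[...,0]>5)&(g[...,0]<22)&(g[...,1]>90)).astype(np.uint8)
m[:, :8]=0; cs,_=cv2.findContours(cv2.morphologyEx(m,2,np.ones((3,3))),0,1);k=max(cs,key=cv2.contourArea);(x,y),r=cv2.minEnclosingCircle(k);print('disc',x+280,y+95,r,np.round(onz(b,x+280,y+95,92),1))
```

```text
jar2v (array([ 537.33901449, -291.31936988,  109.16628905]), np.float64(0.12052776638773091)) (array([ 495.02830766, -293.11583026,  203.58939302]), np.float64(1.9213877334296048))
jar@162 [ 513.55700271 -291.76967619  162.        ]
disc [ 420.3 -293.5]
nr [ 364.7 -340.2]
nl [ 360.8 -185.7]
fl [ 581.8 -177.3]
fr [ 579.3 -341.3]
salt [416.7 -45. ]
honey [ 506.1 -224.5]
stop [ 426.9 -229.2]
barN [ 410.7 -137.1]
barF [ 528.8 -134.9]
bNR [367.8 -83. ]
bNL [363.5  95.6]
bFL [547.9  95.5]
bFR [539.5 -84.7]
disc 316.0676460266113 131.45000076293945 32.2050666809082 [ 420.7 -294.4   92. ]
```

Request:
carry_out --moves "2 0.2 0 0 0 0 8.5; 4.5 0.2 0 0 0 0 8.5; 4.5 0.2 -4 0 0 0 8.5; 4.5 0.2 -8 0 0 0 8.5; 4.5 0.2 -11 0 0 0 8.5; 4.5 0.2 -13 0 0 0 8.5; 4.5 0.2 -15 0 0 0 8.5; 4.5 0.2 -16.6 0 0 0 8.5; 4.5 0.2 -16.6 0 0 0 8.5; 4.5 0.2 -16.6 0 0 0 8.5; 4.5 0.2 -16.6 0 0 0 7.2; 4.5 0.2 -16.6 0 0 0 6.8; 4.5 0.2 -16.6 0 0 0 6.4; 4.5 0.2 -16.6 0 0 0 6.0; 4.5 0.2 -16.6 0 0 0 5.5; 4.5 0.2 -16.6 0 0 0 5.5"

```text
clock: 10.95
tool_pos: [517.3, -292.1, 115.2]
tcp_rot: [-0.0, 1.0, -0.0, 0.0]
wrist_force: [-1.4, 0.9, 5.7]
finger_gap: 59.9
gripper_force: 64.0
```

Request:
carry_out --moves "0 0 2 0 0 0 5.5; 0 0 5 0 0 0 5.5; 0 2 8 0 0 0 5.5; 0 6 8 0 0 0 5.5; 0 10 8 0 0 0 5.5; 0 14 8 0 0 0 5.5; -1 18 8 0 0 0 5.5; -2 22 8 0 0 0 5.5; -2.9 26 8 0 0 0 5.5; -2.9 30 8 0 0 0 5.5; -2.9 33.2 5 0 0 0 5.5; -2.9 33.2 2 0 0 0 5.5; -2.9 33.2 -2 0 0 0 5.5; -2.9 33.2 -5 0 0 0 5.5; -2.9 33.2 -6.5 0 0 0 5.5; -2.9 33.2 -7.2 0 0 0 5.5; -2.9 33.2 -7.7 0 0 0 5.5; -2.9 33.2 -7.7 0 0 0 5.5; -2.9 33.2 -7.8 0 0 0 5.5; -2.9 33.2 -7.8 0 0 0 5.5"

```text
clock: 13.45
tool_pos: [488.8, 40.0, 37.2]
tcp_rot: [-0.0, 1.0, 0.0, 0.001]
wrist_force: [-1.2, -0.4, 2.6]
finger_gap: 60.1
gripper_force: 66.6
```

Request:
carry_out --moves "0 0 0 0 0 0 7; 0 0 0 0 0 0 8.5; 0 0 0 0 0 0 8.5; 0 0 0 0 0 0 8.5; 0 0 2 0 0 0 8.5; 0 0 5 0 0 0 8.5; 0 0 9 0 0 0 8.5; -1 -4 14 0 0 0 7; -1.9 -9 14.4 0 0 0 5; -1.9 -14 14.4 0 0 0 3.5; -1.9 -18 14.4 0 0 0 3.5; -1.9 -18 14.4 0 0 0 3.5; -1.9 -18 14.4 0 0 0 3.5; -1.9 -18 14.4 0 0 0 3.5"

```text
clock: 15.2
tool_pos: [469.1, -138.9, 180.2]
tcp_rot: [-0.001, 1.0, 0.0, -0.0]
wrist_force: [-0.2, -0.0, 0.2]
finger_gap: 35.0
gripper_force: 0.0
```

Run:
```python
from h import *
c=cap('wrist'); save(c,'w3'); t=cap('top'); save(t,'t3'); print(sense()['tool_pos'])
np.savez('w3',f=c['frame'],K=c['intrinsics'],T=c['world_from_camera'])
for p in ((469,-140,85),(414,-140,85),(524,-140,85)): print(np.round(proj(c,p)))
```

```text
[ 469.23652123 -139.02542567  180.28440697]
[316. 205.]
[316. 134.]
[316. 267.]
```

View pics/w3.png

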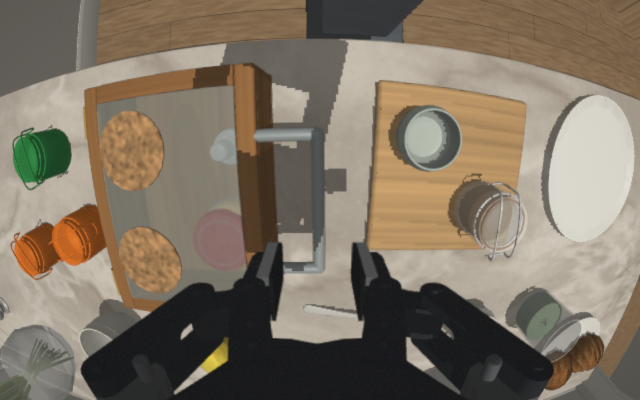

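Both pots stand on the board. The bar is at column 319, rows 130–270, about 2 mm left of the tool line, so I go down and pinch it.

Request:
carry_out --moves "0 0.2 -4 0 0 0 3.5; 0 0.2 -7 0 0 0 3.5; 0 0.2 -9.5 0 0 0 3.5; 0 0.2 -10.5 0 0 0 3.5; 0 0.2 -10.5 0 0 0 3.5; 0 0.2 -10.5 0 0 0 2.2; 0 0.2 -10.5 0 0 0 1.2; 0 0.2 -10.5 0 0 0 0.5; 0 0.2 -10.5 0 0 0 0; 0 0.2 -10.5 0 0 0 0; 0 0.2 -10.5 0 0 0 0"

```text
clock: 16.68
tool_pos: [469.8, -138.0, 76.3]
tcp_rot: [-0.0, 1.0, -0.0, 0.001]
wrist_force: [-1.0, 2.9, 6.7]
finger_gap: 8.0
gripper_force: 58.5
```

Request:
carry_out --moves "0 0 1 0 0 0 0; 0 -0.1 2.05 0 0 0 0; 0 -0.41 4.07 0 0 0 0; 0 -0.92 6.06 0 0 0 0; 0 -1.62 7.98 0 0 0 0; 0 -2.51 9.83 0 0 0 0; 0 -3.58 11.58 0 0 0 0; 0 -4.82 13.21 0 0 0 0; 0 -6.22 14.71 0 0 0 0; 0 -7.76 16.06 0 0 0 0; 0 -9.42 17.25 0 0 0 0; 0 -9.42 17.25 0 0 0 0"

```text
clock: 18.18
tool_pos: [471.1, -230.8, 252.2]
tcp_rot: [0.001, 1.0, 0.002, 0.004]
wrist_force: [2.6, 10.3, 14.0]
finger_gap: 7.5
gripper_force: 59.4
```

Request:
carry_out --moves "0 -1.65 1.29 0 0 0 0; 0 -3.54 2.14 0 0 0 0; 0 -5.52 2.79 0 0 0 0; 0 -7.54 3.25 0 0 0 0; 0 -9.61 3.5 0 0 0 0; 0 -11.69 3.54 0 0 0 0; 0 -13.76 3.38 0 0 0 0; 0 -15.81 3.01 0 0 0 0; 0 -16.81 2.75 0 0 0 0; 0 -17.4 2.57 0 0 0 0; 0 -17.4 2.57 0 0 0 0; 0 -17.4 2.57 0 0 0 0"

```text
clock: 19.68
tool_pos: [471.7, -406.3, 275.2]
tcp_rot: [-0.001, 1.0, -0.001, 0.003]
wrist_force: [8.4, 0.9, 0.5]
finger_gap: 7.6
gripper_force: 62.6
```

Request:
carry_out --moves "0 0 0 0 0 0 2; 0 0 0 0 0 0 4; 0 0 0 0 0 0 6; 0 0 0 0 0 0 6; 0 0 0 0 0 0 6; 0 0 2 0 0 0 6; 0 0 5 0 0 0 6; 0 0 8 0 0 0 6; 0 4 8 0 0 0 6; 0 9 8 0 0 0 7; 0 14 6 0 0 0 8.5; 0 17 6 0 0 0 8.5; 0 17 6 0 0 0 8.5; 0 17 6 0 0 0 8.5"

```text
clock: 21.42
tool_pos: [469.4, -236.9, 333.8]
tcp_rot: [-0.0, 1.0, -0.0, 0.0]
wrist_force: [0.8, -0.5, -0.2]
finger_gap: 85.0
gripper_force: 0.0
```

Run:
```python
from h import *
c=cap('wrist'); save(c,'w4'); t=cap('top'); save(t,'t4'); print(sense()['tool_pos'],sense()['clock'])
np.savez('w4',f=c['frame'],K=c['intrinsics'],T=c['world_from_camera'])
for p in ((507,-227,75),(427,-229,59)): print(np.round(proj(c,p)))
a=np.vstack([c['frame'][:,:],]); b=cv2.resize(t['frame'][150:280,200:440],(640,347))
cv2.imwrite('pics/c4.png',cv2.resize(cv2.cvtColor(np.vstack([a,b]),4),None,fx=.8,fy=.8))
```

```text
[ 469.34353919 -237.28552215  333.54524257] 21.525
[325. 195.]
[323. 133.]
```

View pics/c4.png

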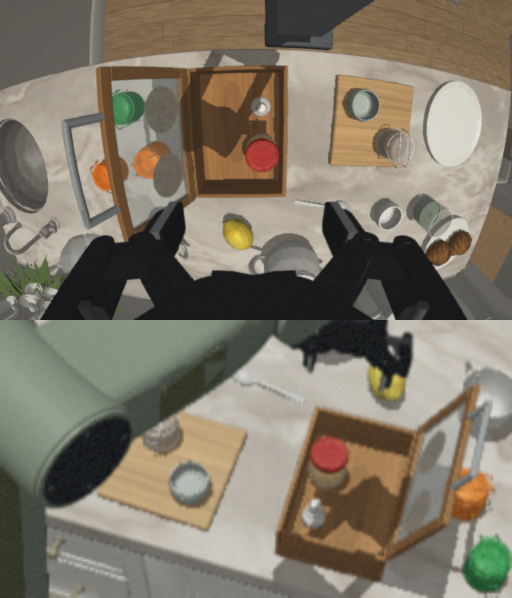

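The lid stands open. The red cap is at about (327,193) in the wrist view and the stopper at (326,132). I'll measure the honey jar.

Run:
```python
from h import *
w=np.load('w4.npz');w=dict(intrinsics=w['K'],world_from_camera=w['T'],fish=True,frame=w['f']);t=cap('top')
P=[]
for c in(w,t):
    g=cv2.cvtColor(c['frame'],cv2.COLOR_RGB2HSV); m=(((g[...,0]<5)|(g[...,0]>174))&(g[...,1]>150)&(g[...,2]>80)).astype(np.uint8)
    cs,_=cv2.findContours(cv2.morphologyEx(m,2,np.ones((3,3))),0,1); 
    for k in sorted(cs,key=cv2.contourArea)[-2:]: print(cv2.contourArea(k),cv2.minEnclosingCircle(k))
    P.append(cv2.minEnclosingCircle(max(cs,key=cv2.contourArea))[0])
print(cross(w,P[0],t,P[1])); print(onz(w,*P[0],73),onz(t,*P[1],73),'stopper',onz(w,326,132,55))
m=t['frame'][:,:250].min(2)>175; m=m.astype(np.uint8)
cs,_=cv2.findContours(m,0,1); print([ (cv2.contourArea(k),cv2.fitEllipse(k)[0]) for k in cs if cv2.contourArea(k)>500])
```

```text
1276.0 ((327.4693908691406, 193.97959899902344), 21.066469192504883)
121.0 ((353.0, 213.0), 8.062357902526855)
(array([ 509.0155253 , -221.44839481,   61.6969778 ]), np.float64(3.244301832542476))
[ 506.18746376 -223.44557862   73.        ] [ 502.36896117 -220.83252708   73.        ] stopper [ 425.45770912 -225.41055311   55.        ]
[(1757.0, (229.90585327148438, 361.5352478027344)), (1811.5, (217.31739807128906, 113.12608337402344))]
```

Request:
carry_out --moves "1 0.3 0 0 0 -0.17 8.5; 1 0.5 0 0 0 -0.34 8; 2 1 -1 0 0 -0.51 7.4; 2 1 -2 0 0 -0.68 7.4; 3 1 -4 0 0 -0.85 7.4; 3.7 1.3 -6 0 0 -1.02 7.4; 3.7 1.3 -8 0 0 -1.19 7.4; 3.7 1.3 -10 0 0 -1.36 7.4; 3.7 1.3 -12 0 0 -1.5 7.4; 3.7 1.3 -14 0 0 -1.5708 7.4; 3.7 1.3 -14 0 0 -1.5708 7.4; 3.7 1.3 -14 0 0 -1.5708 7.4; 3.7 1.3 -14 0 0 -1.5708 7.4"

```text
clock: 23.2
tool_pos: [506.7, -223.7, 194.5]
tcp_rot: [0.707, 0.707, 0.0, 0.001]
wrist_force: [2.0, -0.1, -0.2]
finger_gap: 73.9
gripper_force: 0.0
```

Run:
```python
from h import *
c=cap('wrist'); save(c,'w5'); print(sense()['tool_pos'],sense()['joints'])
g=cv2.cvtColor(c['frame'],cv2.COLOR_RGB2HSV); m=(((g[...,0]<5)|(g[...,0]>174))&(g[...,1]>150)&(g[...,2]>80)).astype(np.uint8)
cs,_=cv2.findContours(cv2.morphologyEx(m,2,np.ones((3,3))),0,1); k=max(cs,key=cv2.contourArea); p,r=cv2.minEnclosingCircle(k); print(p,r,onz(c,*p,75))
w=np.load('w4.npz');w=dict(intrinsics=w['K'],world_from_camera=w['T'],fish=True)
print(cross(w,(327.5,194),c,p))
for q in ((506,-223,75),(506,-223,45)): print(np.round(proj(c,q)))
```

```text
[ 506.66329729 -223.55367361  194.47385687] [-4.36317139e-01  3.17985869e-01  1.68530034e+00  2.95776158e-05
  1.13637380e+00 -4.36787369e-01]
(316.6263732910156, 193.96751403808594) 32.38567352294922 [ 507.42767946 -221.65146873   75.        ]
(array([ 507.38739757, -223.29665566,   68.92077555]), np.float64(0.11588159419850026))
[315. 195.]
[315. 187.]
```

View pics/w5.png

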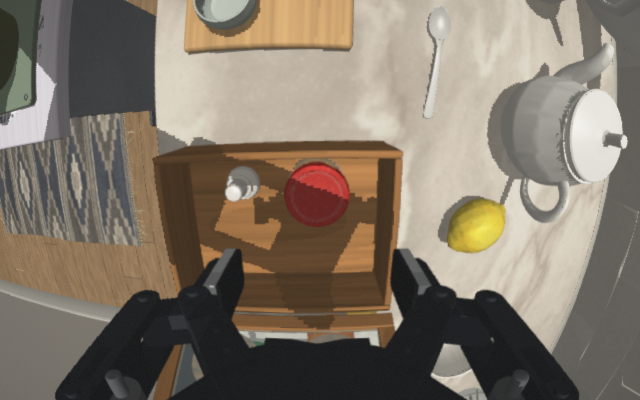

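The cap is at (317,194), centred on the tool line. The stopper at (242,185) is clear of the near finger by about 11 mm. I go down and grip along x.

Request:
carry_out --moves "0.1 0.1 -4 0 0 0 7.4; 0.1 0.1 -8 0 0 0 7.4; 0.1 0.1 -10 0 0 0 7.4; 0.1 0.1 -12 0 0 0 7.4; 0.1 0.1 -14 0 0 0 7.4; 0.1 0.1 -15 0 0 0 7.4; 0.1 0.1 -15.7 0 0 0 7.4; 0.1 0.1 -15.7 0 0 0 7.4; 0.1 0.1 -15.7 0 0 0 6.5; 0.1 0.1 -15.7 0 0 0 6; 0.1 0.1 -15.7 0 0 0 5.5; 0.1 0.1 -15.7 0 0 0 5; 0.1 0.1 -15.7 0 0 0 5; 0.1 0.1 -15.7 0 0 0 5"

```text
clock: 25.0
tool_pos: [507.3, -222.3, 37.4]
tcp_rot: [0.707, 0.707, 0.0, 0.0]
wrist_force: [-2.2, -0.1, 4.5]
finger_gap: 55.3
gripper_force: 62.0
```

Request:
carry_out --moves "0 0 2 0 0 0 5; 0 0 5 0 0 0 5; 0 0 9 0 0 0 5; 0 1 12 0 0 0 5; 0 5 13 0 0 0 5; -1 9 13 0 0 0 5; -1 14 13 0 0 0 5; -2 19 13 0 0 0 5; -3 24 13 0 0 0 5; -4 29 13 0 0 0 5; -5 34 13 0 0 0 5; -6 39 13 0 0 0 5; -6.9 43 13 0 0 0 5; -6.9 46.5 11 0 0 0 5; -6.9 46.5 9 0 0 0 5; -6.9 46.5 9 0 0 0 5; -6.9 46.5 9 0 0 0 5"

```text
clock: 27.12
tool_pos: [438.5, 242.6, 127.0]
tcp_rot: [0.707, 0.707, 0.0, 0.0]
wrist_force: [0.1, 0.4, -2.3]
finger_gap: 55.2
gripper_force: 64.0
```

Run:
```python
from h import *
c=cap('wrist'); s=cap('scene'); print(sense()['tool_pos'],sense()['finger_gap'])
b=cv2.resize(s['frame'][150:260,190:400],(640,335))
for y in (137.5,348.5): # predicted plate rim extremes seen by wrist
    print(np.round(proj(c,(438,y,14))))
for x in (332.5,543.5): print(np.round(proj(c,(x,243,14))))
t0=cv2.imread('pics/top0.png'); g=t0.min(2); m=((g>165)).astype(np.uint8); m[:, 260:]=0; m[:165]=0; m[240:]=0
from h import *
t=cap('top'); cs,_=cv2.findContours(cv2.morphologyEx(m,2,np.ones((3,3))),0,1); k=max(cs,key=cv2.contourArea); e=cv2.fitEllipse(cv2.convexHull(k)); print(e,onz(t,*e[0],14))
cv2.imwrite('pics/c6.png',cv2.resize(cv2.cvtColor(np.vstack([c['frame'],b]),4),None,fx=.8,fy=.8))
np.savez('w6',f=c['frame'],K=c['intrinsics'],T=c['world_from_camera'])
```

```text
[438.80398278 242.61322408 127.39249746] 55.4223185781164
[316. 303.]
[315.  69.]
[196. 198.]
[435. 198.]
((217.83815002441406, 195.77352905273438), (54.47583770751953, 86.62559509277344), 66.35354614257812) [463.23766178 230.4883051   14.        ]
```

View pics/c6.png

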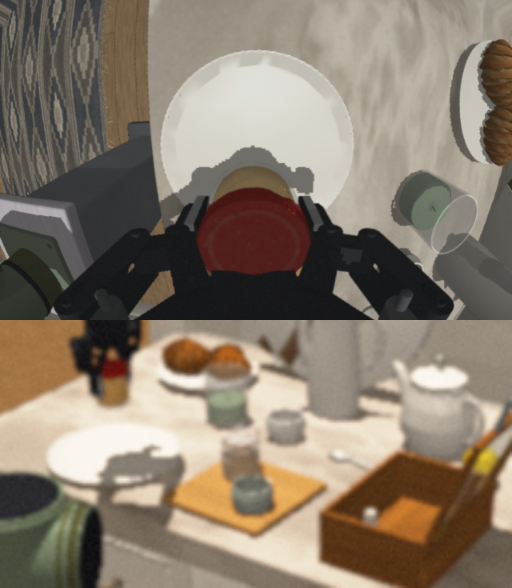

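The plate in the wrist view spans columns 201–442 with its far rim at row 61, a few mm farther than assumed. I'll fit a circle to its rim.

Run:
```python
from h import *
w=np.load('w6.npz');c=dict(intrinsics=w['K'],world_from_camera=w['T'],fish=True)
P=[]
for u,v in ((201,176),(442,176),(320,61),(258,78),(384,78),(210,130),(434,130)): P.append(onz(c,u,v,13)[:2])
P=np.array(P); A=np.c_[2*P,np.ones(len(P))]; x=np.linalg.lstsq(A,(P**2).sum(1),rcond=None)[0]
r=np.sqrt(x[2]+x[0]**2+x[1]**2); print(x[:2],r,np.hypot(*(P-x[:2]).T).round(1))
```

```text
[443.69125897 250.15625985] 105.90645078515631 [105.3 105.2 105.4 106.  105.2 106.9 107.4]
```

Request:
carry_out --moves "0.4 0.6 -3 0 0 0 5; 0.4 0.6 -6 0 0 0 5; 0.4 0.6 -7.8 0 0 0 5; 0.4 0.6 -8.5 0 0 0 5; 0.4 0.6 -8.8 0 0 0 5; 0.4 0.6 -8.8 0 0 0 5; 0.4 0.6 -8.9 0 0 0 5; 0.4 0.6 -8.9 0 0 0 5"

```text
clock: 28.28
tool_pos: [442.8, 249.1, 38.5]
tcp_rot: [0.707, 0.707, 0.001, 0.0]
wrist_force: [-0.7, -0.3, 2.9]
finger_gap: 55.3
gripper_force: 64.0
```

Request:
carry_out --moves "0 0 0 0 0 0 6.5; 0 0 0 0 0 0 8; 0 0 0 0 0 0 8; 0 0 0 0 0 0 8; 0 0 4 0 0 0 8; 0 0 9 0 0 0 8; 0 0 14 0 0 0 7; 0 -4 18 0 0 0.17 6; 0 -9 22 0 0 0.34 5; 0 -14 26 0 0 0.51 5; 0 -19 29 0 0 0.68 4; 0 -24 30 0 0 0.85 4; 1 -29 30 0 0 1.02 4; 1 -34 30 0 0 1.19 4; 2 -39 30 0 0 1.36 4; 2 -44 30 0 0 1.5708 4; 2 -50 30 0 0 1.5708 4; 2 -50 30 0 0 1.5708 4; 2 -50 30 0 0 1.5708 4; 2 -50 30 0 0 1.5708 4"

```text
clock: 30.78
tool_pos: [462.3, -249.9, 337.7]
tcp_rot: [-0.001, 1.0, 0.0, 0.0]
wrist_force: [0.5, -0.5, 0.2]
finger_gap: 40.0
gripper_force: 0.0
```

Run:
```python
from h import *
c=cap('wrist'); t=cap('top'); save(c,'w7'); print(sense()['tool_pos'],sense()['tcp_rot'])
np.savez('w7',f=c['frame'],K=c['intrinsics'],T=c['world_from_camera'])
for p in ((470,-420,276),(415,-420,276),(525,-420,276)): print(np.round(proj(c,p)))
b=cv2.resize(t['frame'][140:280,160:440],(640,320))
cv2.imwrite('pics/c7.png',cv2.resize(cv2.cvtColor(np.vstack([c['frame'],b]),4),None,fx=.82,fy=.82))
```

```text
[ 462.33743094 -249.92327217  337.82377585] [-1.04011448e-03  9.99999442e-01  3.70277788e-05  1.78618027e-04]
[108. 226.]
[ 97. 159.]
[123. 284.]
```

View pics/c7.png

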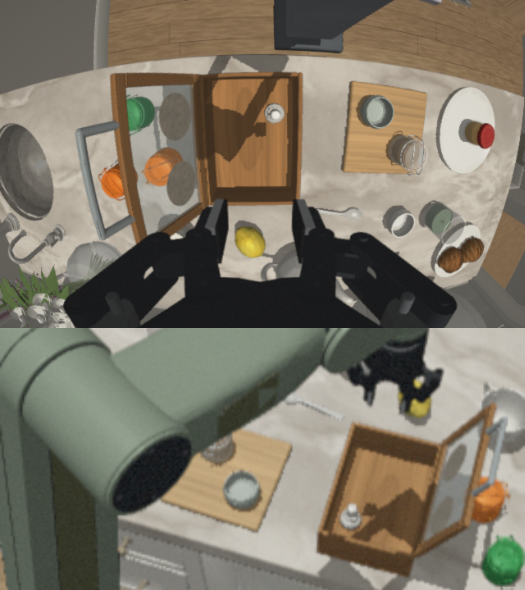

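The bar runs from (95,162) to (124,287) as predicted, and the honey jar stands on the plate. Now the bar.

Request:
carry_out --moves "0.8 -5 0 0 0 0 4; 0.8 -10 0 0 0 0 4; 0.8 -14 0 0 0 0 4; 0.8 -16.9 0 0 0 0 4; 0.8 -16.9 -1 0 0 0 4; 0.8 -16.9 -3 0 0 0 4; 0.8 -16.9 -5 0 0 0 4; 0.8 -16.9 -6.5 0 0 0 4; 0.8 -16.9 -7 0 0 0 4; 0.8 -16.9 -7 0 0 0 4; 0.8 -16.9 -7 0 0 0 2.5; 0.8 -16.9 -7 0 0 0 1.5; 0.8 -16.9 -7 0 0 0 0.5; 0.8 -16.9 -7 0 0 0 0; 0.8 -16.9 -7 0 0 0 0; 0.8 -16.9 -7 0 0 0 0"

```text
clock: 32.88
tool_pos: [470.4, -418.9, 268.3]
tcp_rot: [-0.0, 1.0, 0.001, 0.0]
wrist_force: [-0.5, 5.4, 4.3]
finger_gap: 8.1
gripper_force: 58.6
```

Request:
carry_out --moves "0 1 0.4 0 0 0 0; 0 1.94 0.67 0 0 0 0; 0 3.94 1.13 0 0 0 0; 0 5.97 1.4 0 0 0 0; 0 8.02 1.46 0 0 0 0; 0 10.06 1.31 0 0 0 0; 0 12.08 0.96 0 0 0 0; 0 14.05 0.41 0 0 0 0; 0 15.96 -0.33 0 0 0 0; 0 17.79 -1.26 0 0 0 0; 0 19.51 -2.37 0 0 0 0; 0 19.51 -2.37 0 0 0 0"

```text
clock: 34.38
tool_pos: [468.2, -222.0, 242.7]
tcp_rot: [-0.001, 1.0, 0.002, -0.003]
wrist_force: [-6.6, 2.6, 2.0]
finger_gap: 7.7
gripper_force: 62.4
```

Request:
carry_out --moves "0 1.61 -1.27 0 0 0 0; 0 3.08 -2.7 0 0 0 0; 0 4.4 -4.26 0 0 0 0; 0 5.56 -5.95 0 0 0 0; 0 6.54 -7.75 0 0 0 0; 0 7.34 -9.64 0 0 0 0; 0 7.94 -11.6 0 0 0 0; 0 8.35 -13.61 0 0 0 0; 0 8.51 -15.03 0 0 0 0; 0 8.57 -16.06 0 0 0 0; 0 8.58 -16.67 0 0 0 0; 0 8.58 -16.8 0 0 0 0; 0 8.58 -16.9 0 0 0 0; 0 8.58 -16.9 0 0 0 0"

```text
clock: 36.12
tool_pos: [469.2, -138.0, 75.6]
tcp_rot: [0.0, 1.0, 0.001, -0.001]
wrist_force: [-6.1, 6.4, 9.8]
finger_gap: 7.5
gripper_force: 65.6
```

Request:
carry_out --moves "0 0 0 0 0 0 1.5; 0 0 0 0 0 0 3.5; 0 0 0 0 0 0 3.5; 0 0 0 0 0 0 3.5; 0 0 3 0 0 0 3.5; 0 0 7 0 0 0 3.5; 0 0 11 0 0 0 3.5; 0.8 5 14 0 0 0 6; 1.8 10 14 0 0 0 8.5; 1.8 14 14 0 0 0 8.5; 1.8 17.9 14 0 0 0 8.5; 1.8 17.9 14 0 0 0 8.5; 1.8 17.9 14 0 0 0 8.5"

```text
clock: 37.75
tool_pos: [488.2, 39.3, 214.8]
tcp_rot: [-0.0, 1.0, -0.0, 0.0]
wrist_force: [-0.2, 0.2, 0.0]
finger_gap: 84.9
gripper_force: 0.0
```

Run:
```python
from h import *
c=cap('wrist'); t=cap('scene'); print(sense()['tool_pos'])
np.savez('w8',f=c['frame'],K=c['intrinsics'],T=c['world_from_camera'])
for p in ((488,40,84),(412.5,-34,50)): print(np.round(proj(c,p)))
b=cv2.resize(t['frame'][165:275,190:410],(640,320))
cv2.imwrite('pics/c8.png',cv2.resize(cv2.cvtColor(np.vstack([c['frame'],b]),4),None,fx=.82,fy=.82))
```

```text
[488.25854291  38.80848917 214.79440468]
[318. 193.]
[242. 109.]
```

View pics/c8.png

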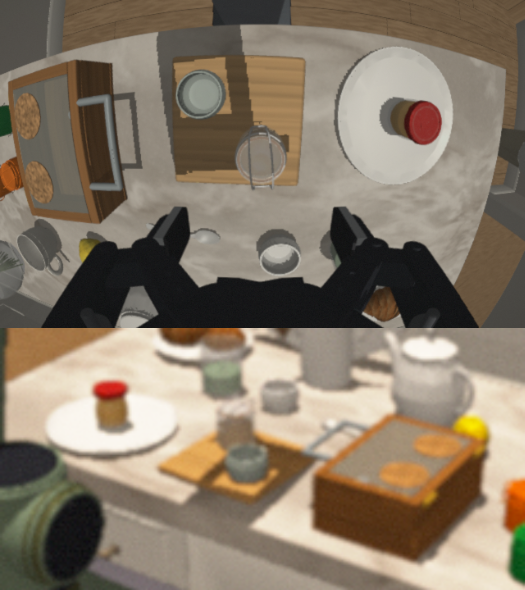

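The lid is shut, the jar is at (318,193) exactly as predicted, and the salt cellar is at (245,116). I regrip the jar.

Request:
carry_out --moves "0 0 -4 0 0 0 8.5; 0 0 -8 0 0 0 8.5; 0 0 -11 0 0 0 8.5; 0 0 -13 0 0 0 8.5; 0 0 -15 0 0 0 8.5; 0 0 -17 0 0 0 8.5; 0 0 -17.8 0 0 0 8.5; 0 0 -17.8 0 0 0 8.5; 0 0 -17.8 0 0 0 7.2; 0 0 -17.8 0 0 0 6.8; 0 0 -17.8 0 0 0 6.4; 0 0 -17.8 0 0 0 6.0; 0 0 -17.8 0 0 0 5.5; 0 0 -17.8 0 0 0 5.5; 0 0 3 0 0 0 5.5; 0 0 7 0 0 0 5.5; 0 0 7 0 0 0 5.5"

```text
clock: 39.98
tool_pos: [487.5, 39.7, 225.7]
tcp_rot: [-0.0, 1.0, -0.0, -0.001]
wrist_force: [0.5, 0.5, -3.3]
finger_gap: 59.8
gripper_force: 68.3
```

Request:
carry_out --moves "0 0 0 0 0 0 5.5; 0 0 0 0 0 0 5.5"

```text
clock: 40.22
tool_pos: [487.0, 39.6, 223.1]
tcp_rot: [-0.0, 1.0, -0.0, -0.001]
wrist_force: [-0.6, -0.2, -3.1]
finger_gap: 60.1
gripper_force: 68.3
```

Request:
carry_out --moves "0 -4 -1 0 0 0 5.5; 0 -8 -3 0 0 0 5.5; 0.5 -12 -4 0 0 0 5.5; 1 -16 -4 0 0 0 5.5; 1.5 -20 -4 0 0 0 5.5; 2 -24 -4 0 0 0 5.5; 2.5 -28 -4 0 0 0 5.5; 3 -31 -4 0 0 0 5.5; 3 -33.2 -5 0 0 0 5.5; 3 -33.2 -7 0 0 0 5.5; 3 -33.2 -9 0 0 0 5.5; 3 -33.2 -10.2 0 0 0 5.5; 3 -33.2 -10.6 0 0 0 5.5; 3 -33.2 -10.6 0 0 0 5.5; 3 -33.2 -10.6 0 0 0 5.5"

```text
clock: 42.1
tool_pos: [518.6, -292.5, 119.1]
tcp_rot: [-0.0, 1.0, -0.0, 0.001]
wrist_force: [0.3, -1.2, -2.7]
finger_gap: 59.8
gripper_force: 68.3
```

Request:
carry_out --moves "0 0 -0.2 0 0 0 5.5; 0 0 -0.3 0 0 0 5.5; 0 0 -0.3 0 0 0 5.5; 0 0 -0.3 0 0 0 5.5"

```text
clock: 42.6
tool_pos: [518.3, -292.3, 115.8]
tcp_rot: [-0.0, 1.0, -0.0, 0.0]
wrist_force: [-1.0, 0.7, 2.0]
finger_gap: 59.8
gripper_force: 68.7
```

Request:
carry_out --moves "0 0 0 0 0 0 7; 0 0 0 0 0 0 8.5; 0 0 0 0 0 0 8.5; 0 0 0 0 0 0 8.5; 0 0 4 0 0 0 8.5; 0 0 9 0 0 0 8.5; 0 0 12 0 0 0 8.5; -2 4.5 12 0 0 0 8.5; -4 9 12 0 0 0 8.5; -6 13.5 12 0 0 0 8.5; -8 18 10 0 0 0 8.5; -10 22 6 0 0 0 8.5; -10.6 25.8 2 0 0 0 8.5; -10.6 25.8 -2 0 0 0 8.5; -10.6 25.8 -5 0 0 0 8.5; -10.6 25.8 -7 0 0 0 8.5; -10.6 25.8 -8.4 0 0 0 8.5; -10.6 25.8 -8.4 0 0 0 8.5; -10.6 25.8 -8.4 0 0 0 8.5"

```text
clock: 44.98
tool_pos: [412.7, -34.4, 31.8]
tcp_rot: [-0.0, 1.0, -0.0, 0.001]
wrist_force: [0.1, 0.3, 1.1]
finger_gap: 84.8
gripper_force: 0.0
```

Request:
carry_out --moves "0 0 0 0 0 0 7.2; 0 0 0 0 0 0 6.8; 0 0 0 0 0 0 6.4; 0 0 0 0 0 0 6; 0 0 0 0 0 0 5.5; 0 0 0 0 0 0 5.5; 0 0 4 0 0 0 5.5; 0 0 9 0 0 0 5.5; 0 0 13 0 0 0 5.5; 0 -5 14 0 0 0 5.5; 0 -10 14 0 0 0 5.5; 0 -15 14 0 0 0 5.5; 0.2 -20 14 0 0 0 5.5; 0.4 -23 13 0 0 0 5.5; 0.4 -25.8 12 0 0 0 5.5; 0.4 -25.8 10 0 0 0 5.5; 0.4 -25.8 8.5 0 0 0 5.5; 0.4 -25.8 8 0 0 0 5.5; 0.4 -25.8 8 0 0 0 5.5; 0.4 -25.8 8 0 0 0 5.5"

```text
clock: 47.48
tool_pos: [416.6, -292.3, 111.8]
tcp_rot: [-0.0, 1.0, -0.0, 0.001]
wrist_force: [-0.3, -0.1, -0.8]
finger_gap: 59.6
gripper_force: 66.6
```

Request:
carry_out --moves "0 0 -0.1 0 0 0 5.5; 0 0 -0.2 0 0 0 5.5; 0 0 -0.25 0 0 0 5.5; 0 0 -0.25 0 0 0 5.5; 0 0 -0.25 0 0 0 7; 0 0 -0.25 0 0 0 8.5; 0 0 -0.25 0 0 0 8.5; 0 0 -0.25 0 0 0 8.5; 0 0 2 0 0 0 8.5; 0 0 6 0 0 0 8.5; 0 0 12 0 0 0 8.5; 5 0.2 17 0 0 0 8.5; 5.6 -0.2 17.2 0 0 0 8.5; 5.6 -0.2 17.2 0 0 0 8.5; 5.6 -0.2 17.2 0 0 0 8.5"

```text
clock: 49.35
tool_pos: [471.1, -293.9, 282.1]
tcp_rot: [0.0, 1.0, 0.001, -0.001]
wrist_force: [-0.9, -0.3, -0.3]
finger_gap: 85.1
gripper_force: 0.0
```

Run:
```python
from h import *
c=cap('wrist'); t=cap('top'); print(sense()['tool_pos'])
w1=np.load('w2.npz')['f']
t0=cv2.cvtColor(cv2.imread('pics/top0.png'),4)[160:280,170:410]
b=np.hstack([cv2.resize(x,(400,200),interpolation=3) for x in (t0,t['frame'][160:280,170:410])])
a=np.hstack([w1[40:300,220:620],c['frame'][40:300,220:620]])
cv2.imwrite('pics/c9.png',cv2.cvtColor(np.vstack([a,b]),4))
```

```text
[ 471.126636   -293.97471387  282.29719833]
```

View pics/c9.png

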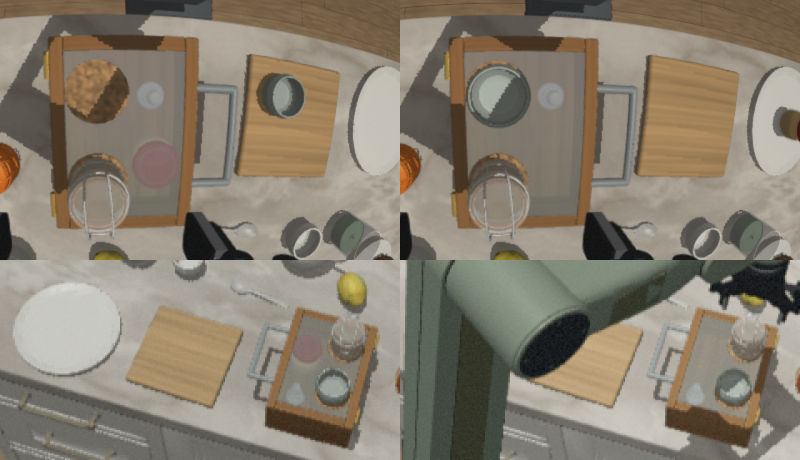

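The before/after views match: the jar top is at (99,202) before and (500,202) after the 400-pixel offset. The salt cellar is on its disc at (498,96), the stopper stands at the same pixel, and the honey jar is on the plate. The lid is shut, so I hand in.

```bash
python3 -c "
from plant import *
print(close_job())"
```

```text
the job is handed in; nothing more can be done
None
```

I handed the job in at about 50 s of the 152 s allowed: the honey jar is upright on the plate, the lid is shut, both pots are back on their cork discs and the stopper looks unmoved. My last camera views show this, but the hand-in gave no verdict.

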